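# Reset the tripped breaker under the push-latch cover

### The arm

A 6-joint arm with a two-finger parallel gripper is mounted at the origin on the work surface. World frame = base frame: x ahead of the robot, y to its left, z up, the work surface at z = 0. Lengths are in m, angles in rad, forces in N, time in s.
With the tool pointing down it reaches from about 0.425 to 0.95 m from the base axis. Payload 3.5 kg.
Tool frame: the origin (TCP) lies midway between the tips of the shut fingers; the grasp point (between the pads) lies ctrl.grasp_offset behind it (ctrl.grasp_offset is the distance from the TCP to the grasp point, in m); x points along the fingers, y is the direction in which the jaws open and shut, and the axes are right-handed (so a half turn about x gives the same grasp; the last joint's range is limited). The gripper opens to 85 mm and grips with 20 to 120 N. Pads are 22 mm wide; open, the fingers measure 114 mm over their backs; the gripper's body (76 mm by 85 mm) begins 54 mm behind the grasp point. The pads swing forward as they close: fully open they stand 13 mm farther back than shut.
Start: joints at [-1.476, 0.286, 1.577, -0, 1.279, -0.15], TCP at [0.164, -0.655, 0.231] pointing down, gripper open.
Joint ranges: [-2.77, 2.77], [-0.9, 2.22], [0.21, 2.48], [-1.53, 4.67], [0.24, 2.81], [-2.84, 2.84]. Speed limits (rad/s): [2.79, 2.79, 3.14, 3.14, 3.14, 3.14].

### API

Orientations are given as a unit quaternion [x, y, z, w].
In Python, from plant import readout, read_camera, sign_off, ctrl gives the robot as it stands.
- The arm moves only by the tool drive_tool, never from a script. Its argument "steps" is a list of rows, each a list of 5 numbers: the shift along the tool's x, y, z in cm, then the turn about the tool's x in degrees, then the opening, from 0 (shut) to 1 (fully open). A call has 1 to 10 rows; each row shifts and turns the commanded pose from where the row before left it, along the tool's axes as they then stand; what a row does not reach is not made up. A row lasts 1/10 s, in which the tool goes at most 50 mm and 8.59 degrees, less where a joint would pass 70% of its speed; a pose out of reach is approached as far as the arm can. A call is refused whole if a number of a shift passes 5 or a number of a turn 8.59, either way. A call with a gripper value outside its range is refused whole. The fingers move at their own pace and stop on an object; "force" is the grip in N (left out, the last holds). Time passes only in rows, so rows that do not move let the fingers close. It gives the time, the measured TCP pose, the force and the opening at its end, in the units of the state.
- readout.get_state(): the state, without advancing time (a new reading comes with each control period).
- read_camera(name): name is "side" or "top" or "wrist"; returns a dict with "frame" (400x640x3 uint8, red, green, blue), "vertical_fov" (degrees; the focal length in pixels is half the picture's height over the tangent of half this angle, whatever the lens; pixels are square), "cx", "cy" (the principal point, pixels), "eye" and "orientation" of the camera in the world. Camera axes: x right, y up, looking along -z (the intrinsics and any distortion apply to the point x, -y, -z); pixel columns grow to the right and rows downward; lengths in m; the calibration is good to about 2 mm. A picture is of the moment at which its call begins. There is no depth.
- sign_off(): hands the job in, once; it reports no verdict.
The state is a dict: "time": time; "qpos": joint angles; "dq": joint speeds; "joint_efforts": joint torques, N m; "eef_pos": TCP position; "tcp_rot": TCP orientation; "contact_force": force on the tool from outside, world axes, zero at the start; "wrist_torque": the same for the moment, N m; "opening": opening from 0.0 (shut) to 1.0 (fully open).
Only numpy, scipy, OpenCV 4.12 (cv2) and the standard library are available. Lean on these libraries where they do the work, as an engineer would, in place of code of your own. Each camera call takes 0.05 s, during which the arm holds its last target. There are 200 camera calls.

### The job

One breaker in the studio's power box has tripped: its toggle has dropped to off while its neighbours are on. Press the clear push-latch cover so that it pops fully open, push that toggle fully back to on like the others, then press the cover down again until it latches shut. Leave the other switches on, and do not pick up or knock aside anything lying on and around the box.

Things in the scene. Friction and masses are not known exactly. Their poses are not given: they have to be found in the camera images.
- distributor: grey portable power box, fixed to the table: 240 mm deep (its x), 340 wide (its y), flat deck 120 mm above the table; capped outlets stand out 22 mm at front and back, carrying handles 32 mm at the ends. Origin: centre of its underside, on the table; x points from its front (robot side) to its back, z up. The clear cover is let into the deck, flush; behind the hinge the deck goes on for 36 mm
- cover (a joint): angle (rad) of the push-latch cover: 0 latched, flush; 1.5 fully open, nearly upright. It swings up and back. Pressing to its stop at -0.055 (8 mm down at the free edge; 3 N, more at the stop) and letting go makes a latched cover spring open by itself in about 2 s, and an open one, pushed down (3 to 5 N) to that stop, stay latched at 0. Short of the stop, neither happens
- cover_press (a point): ribbed press pad on the outer face of the clear, grey-framed cover, on its centre line, 16 mm from the free (front) edge, 124 mm from the hinge axis; moves with the cover. z: outward normal, x: towards the hinge. The cover is 140 mm from hinge axis to free edge, 180 mm wide along the hinge, 5 mm thick
- cover_hinge (a point): middle of the cover's hinge axis, which runs along the cover's far edge, parallel to the box's y; at x +80, y +50 mm of the box, 117.5 mm above the table, half-way through the cover's thickness; same orientation as the box
- switch_row (a point): middle of the row of four switches under the cover, on their flat tops, 86 mm above the table; at x 0, y +58 mm of the box; the switches stand 36 mm apart along y. They lie in a well (floor 82 mm above the table) from x -63 to +83, y -42 to +142 mm of the box. A small latch block stands at its front right corner, x -59 to -43, y below -18 mm; the cover carries its striker pin
- breaker_1 (a joint): angle (rad) of the black toggle of a two-pole breaker, one of three alike whose places in the row change: 0 = off, leaning to the front of the box; 0.84 = on, leaning to the cover's hinge; it snaps over the middle (0.42) and stays; about 3 N at the tip moves it
- breaker_1_tip (a point): middle of the end of that toggle, which is 26 mm wide along the box's y, 6 mm thick, and stands on a pivot at x = 0, 84 mm above the table, 25 mm from pivot to end; moves with the toggle
- breaker_2 (a joint): angle (rad) of the black toggle of a two-pole breaker, one of three alike whose places in the row change: 0 = off, leaning to the front of the box; 0.84 = on, leaning to the cover's hinge; it snaps over the middle (0.42) and stays; about 3 N at the tip moves it
- breaker_2_tip (a point): middle of the end of that toggle, which is 26 mm wide along the box's y, 6 mm thick, and stands on a pivot at x = 0, 84 mm above the table, 25 mm from pivot to end; moves with the toggle
- breaker_3 (a joint): angle (rad) of the black toggle of a two-pole breaker, one of three alike whose places in the row change: 0 = off, leaning to the front of the box; 0.84 = on, leaning to the cover's hinge; it snaps over the middle (0.42) and stays; about 3 N at the tip moves it
- breaker_3_tip (a point): middle of the end of that toggle, which is 26 mm wide along the box's y, 6 mm thick, and stands on a pivot at x = 0, 84 mm above the table, 25 mm from pivot to end; moves with the toggle
- rcd (a joint): angle (rad) of the black toggle of the residual-current switch, at the left end (+y) of the row, known by the small square test button in front of its toggle; it is on: 0 = off, leaning to the front of the box; 0.84 = on, leaning to the cover's hinge; it snaps over the middle (0.42) and stays; about 3 N at the tip moves it
- rcd_tip (a point): middle of the end of that toggle, which is 26 mm wide along the box's y, 6 mm thick, and stands on a pivot at x = 0, 84 mm above the table, 25 mm from pivot to end; moves with the toggle
- tape: roll of paper tape lying flat on the right part of the box's deck, 90 mm across, 24 mm high, origin under its centre
- glue_tube: metal glue tube with a cap lying across the front strip of the box's deck, right of the cover, about 135 x 36 x 20 mm, origin under its middle
- cutter: snap-off cutter knife lying to the right of the box, 160 x 22 x 20 mm, origin under its middle
- glue_jar: closed jar standing to the right of the box, 68 mm across, 85 mm high, origin under its centre
- mug: white mug standing to the left of the box, 82 mm across, 95 mm high, handle at +y, origin under its centre
- straightedge: aluminium straightedge lying to the left of the box, 250 x 42 x 11 mm, origin under its middle

How it is judged:
On the way, in this order (a step that is already met when the one before it is completed fails the run):
1. the cover has popped fully open (value of joint cover above 1.35 rad), for 0.2 s.
2. with the cover open, the tripped breaker's toggle has been pushed to on (value of joint breaker_2 above 0.7 rad and value of joint cover above 0.8 rad), for 0.2 s.
At the end, for the whole second after the job is handed in: The cover is latched shut and at rest (within 0.03 rad of flush, the robot not touching it), and all three breakers and the residual-current switch are on (above 0.7 rad) (value of joint each of breaker_1, breaker_2, breaker_3, rcd above 0.7 rad and value of joint cover between -0.02 and 0.03 rad and velocity of joint cover between -0.1 and 0.1 rad/s).
It fails at once if another breaker or the residual-current switch is switched off (value of joint any of breaker_1, breaker_3, rcd below 0.42 rad).
It fails at once if a thing lying on or around the box is lifted or moved by more than 25 mm (distance of any of tape, glue_tube, cutter, glue_jar, mug, straightedge from where it was at the start of the episode above 0.025 m).
It also fails if it takes over 51 s, if anything falls off the work surface, if the arm or the gripper's body presses on something with over 40 N, if the wrist force passes 120 N, or if a joint passes its speed limit or range.

## Working session

There is one attempt and no reset: what is moved stays moved. The work goes in short steps, Python scripts to look and compute and a tool call to move; the robot and the scene stay as the last step left them, time stands still between calls to the robot, and variables do not carry over. Pictures are saved under pics/ and viewed, about 8 in all and at most 12, crops included, and the job is handed in when it is done.

Besides the shell and the picture viewer there is one more tool, called after "Request:" as name(argument=value, ...) on one line, values as JSON. drive_tool: Moves the arm, as the interface text tells. Its arguments: {"type":"object","properties":{"steps":{"type":"array","items":{"type":"array","items":{"type":"number"}}},"force":{"type":"number"}},"required":["steps"]}

```bash
mkdir -p pics; ls
cat > h.py <<'E'
import numpy as np, cv2
from scipy.spatial.transform import Rotation as R
from plant import readout, read_camera, sign_off, ctrl
def cam(n):
    c=read_camera(n); return c
def ray(c,u,v):
    f=200/np.tan(np.radians(c["vertical_fov"])/2)
    d=np.array([(u-c["cx"])/f,-(v-c["cy"])/f,-1.])
    return np.array(c["eye"]),R.from_quat(c["orientation"]).apply(d)
def onz(c,u,v,z):
    e,d=ray(c,u,v); return e+d*(z-e[2])/d[2]
def proj(c,p):
    f=200/np.tan(np.radians(c["vertical_fov"])/2)
    q=R.from_quat(c["orientation"]).inv().apply(np.atleast_2d(p)-np.array(c["eye"]))
    return np.c_[c["cx"]-f*q[:,0]/q[:,2],c["cy"]+f*q[:,1]/q[:,2]]
E
python3 - <<'E'
from h import *
import pickle
for n in("top","side"):
    c=cam(n); cv2.imwrite(f"pics/{n}0.png",c["frame"][:,:,::-1]); pickle.dump(c,open(f"{n}0.pkl","wb"))
    print({k:v for k,v in c.items() if k!="frame"})
print(readout.get_state(),ctrl.grasp_offset)
E
```

```text
pics
{'vertical_fov': 42.42765325577722, 'cx': 323.7729994223092, 'cy': 188.6614629768081, 'eye': array([0.43640153, 0.04479652, 1.47688667]), 'orientation': array([-0.03107324,  0.03891449,  0.70701931, -0.70543873])}
{'vertical_fov': 54.05475300874325, 'cx': 316.9539737781157, 'cy': 194.55673108039184, 'eye': array([ 0.33847403, -0.61433946,  0.85103608]), 'orientation': array([ 0.35395273, -0.06800622, -0.19360001,  0.91247556])}
{'time': 0.1, 'qpos': array([-1.47605466e+00,  2.87129565e-01,  1.57799850e+00,  4.72008575e-05,
        1.27861640e+00, -1.50025653e-01]), 'dq': array([-0.00194857, -0.00106654, -0.00190079, -0.00029332,  0.00052247,
        0.00071682]), 'joint_efforts': array([ 6.21394029e-04, -4.07296801e+01, -2.93698847e+01, -1.71781307e-04,
        3.42942993e-03,  9.60622685e-06]), 'eef_pos': array([ 0.16354042, -0.65428896,  0.23006788]), 'tcp_rot': array([ 0.70185513,  0.08707766, -0.70178114,  0.08555757]), 'contact_force': array([-0.20418266,  0.26675037,  0.68062087]), 'wrist_torque': array([-0.01788759,  0.00698697,  0.04181228]), 'opening': 0.9972751545626606} 0.0187
```

View pics/top0.png

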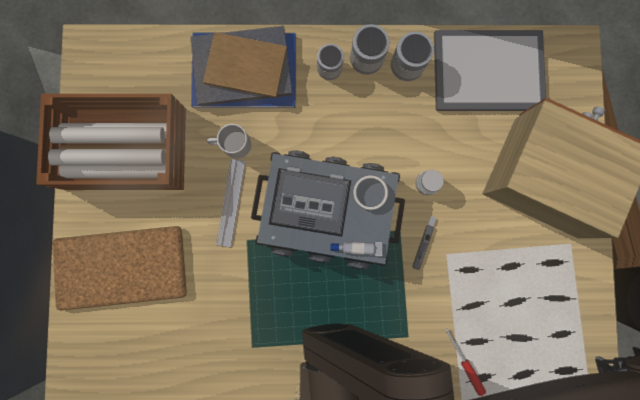

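View pics/side0.png

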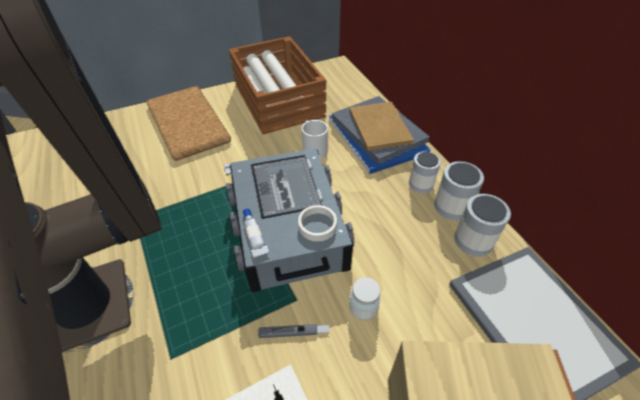

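Run:
```python
from h import *
import pickle
c=pickle.load(open("top0.pkl","rb"))
im=c["frame"][145:270,245:415,::-1]
cv2.imwrite("pics/crop1.png",cv2.resize(im,None,fx=4.7,fy=4.7,interpolation=cv2.INTER_CUBIC))
```

```text
(no output)
```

View pics/crop1.png

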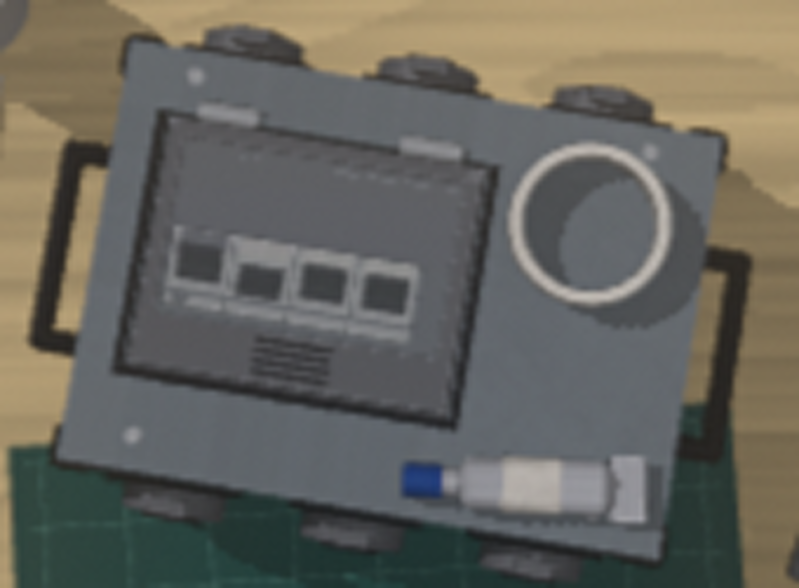

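```bash
cat > fit.py <<'E'
from h import *
import pickle
from scipy.optimize import least_squares
c=pickle.load(open("top0.pkl","rb"))
cr=lambda a:np.array(a)/4.7+[244.6,144.6]
uv=cr([(128,40),(724,135),(57,458),(662,558),(163,113),(495,168),(457,425),(117,370),(292,360)])
loc=np.array([(120,170,120),(120,-170,120),(-120,170,120),(-120,-170,120),(82,141,120),(82,-41,120),(-61,-41,120),(-61,141,120),(-44,50,120)])/1000
def T(s,l): return R.from_euler('z',s[2]).apply(l)+[s[0],s[1],0]
s=least_squares(lambda s:(proj(c,T(s,loc))-uv).ravel(),[.5,0,-.15]).x
if __name__=="__main__":
    print(s,np.degrees(s[2])); print((proj(c,T(s,loc))-uv).round(1))
    P=np.array([[-44,50,120],[0,76,86],[0,112,86],[0,40,86],[80,50,117.5]])/1000
    print(T(s,P).round(4))
E
python3 fit.py
```

```text
[ 0.51978754  0.01801735 -0.16156664] -9.257086649823153
[[ 0.4  0.4]
 [-0.2  0.4]
 [ 0.1  0.9]
 [-0.2  0.4]
 [ 1.3  0.5]
 [-1.6 -0.3]
 [-1.9 -1.6]
 [ 2.  -0.9]
 [ 0.1  0.3]]
[[0.4844 0.0744 0.12  ]
 [0.532  0.093  0.086 ]
 [0.5378 0.1286 0.086 ]
 [0.5262 0.0575 0.086 ]
 [0.6068 0.0545 0.1175]]
```

```bash
cat > go.py <<'E'
from fit import *
import sys
def st():
    s_=readout.get_state(); return s_
def delta(target, box=True):
    """target: box coords mm -> tool-frame shift cm from measured pose"""
    a=st(); M=R.from_quat(a["tcp_rot"])
    t=T(s,np.array([target])/1000)[0]
    return M.inv().apply(t-a["eef_pos"])*100
def where():
    a=st(); p=R.from_euler('z',-s[2]).apply(a["eef_pos"]-[s[0],s[1],0])*1000
    return p.round(1)
if __name__=="__main__":
    a=st(); M=R.from_quat(a["tcp_rot"]).as_matrix()
    B=R.from_euler('z',s[2]).as_matrix()
    print("t",a["time"],"q",a["qpos"].round(2),"F",a["contact_force"].round(1)); print("tool axes in box frame (cols x,y,z)\n",(B.T@M).round(3)); print("box pos",where())
    for t in sys.argv[1:]: print(t,delta([float(v) for v in t.split(",")]).round(2))
E
python3 go.py -- -44,50,160 2>/dev/null || python3 go.py
python3 - <<'E'
from go import *
print(delta([-44,50,230]), s)
a=st();M=R.from_quat(a["tcp_rot"])
for w in ([.42,-.42,.24],[.484,.0744,.24]): print(w,M.inv().apply(np.array(w)-a["eef_pos"])*100)
E
```

```text
t 0.1 q [-1.48  0.29  1.58  0.    1.28 -0.15] F [-0.2  0.3  0.7]
tool axes in box frame (cols x,y,z)
 [[-0.001  0.395 -0.919]
 [ 0.002 -0.919 -0.395]
 [-1.    -0.002 -0.   ]]
box pos [-243.5 -720.9  230.1]
t 0.1 q [-1.48  0.29  1.58  0.    1.28 -0.15] F [-0.2  0.3  0.7]
tool axes in box frame (cols x,y,z)
 [[-0.001  0.395 -0.919]
 [ 0.002 -0.919 -0.395]
 [-1.    -0.002 -0.   ]]
box pos [-243.5 -720.9  230.1]
[  0.15811853 -62.92622558 -48.78850939] [ 0.51978754  0.01801735 -0.16156664]
[0.42, -0.42, 0.24] [ -0.94698719 -16.51824218 -30.55921589]
[0.484, 0.0744, 0.24] [ -0.84188224 -62.93384158 -48.74862726]
```

Request:
drive_tool(steps=[[-0.1,-1.65,-3.06,0,0],[-0.1,-1.65,-3.06,0,0],[-0.1,-1.65,-3.06,0,0],[-0.1,-1.65,-3.06,0,0],[-0.1,-1.65,-3.06,0,0],[-0.1,-1.65,-3.06,0,0],[-0.1,-1.65,-3.06,0,0],[-0.1,-1.65,-3.06,0,0],[-0.1,-1.65,-3.06,0,0],[-0.1,-1.65,-3.06,0,0]], force=40)

```text
time: 1.1
eef_pos: [0.4212, -0.4193, 0.2408]
tcp_rot: [-0.702, -0.087, 0.702, -0.086]
contact_force: [0.4, 0.3, -0.6]
opening: -0.004
```

Request:
drive_tool(steps=[[0,-4.64,-1.82,0,0],[0,-4.64,-1.82,0,0],[0,-4.64,-1.82,0,0],[0,-4.64,-1.82,0,0],[0,-4.64,-1.82,0,0],[0,-4.64,-1.82,0,0],[0,-4.64,-1.82,0,0],[0,-4.64,-1.82,0,0],[0,-4.64,-1.82,0,0],[0,-4.64,-1.82,0,0]])

```text
time: 2.1
eef_pos: [0.4842, 0.0757, 0.2411]
tcp_rot: [-0.702, -0.086, 0.702, -0.086]
contact_force: [1.5, 0.3, -0.4]
opening: 0.005
```

Request:
drive_tool(steps=[[0,0,0,7.8,0],[0,0,0,7.8,0],[0,0,0,7.7,0],[0,0,0,0,0],[0,0,0,0,0]])

```text
time: 2.6
eef_pos: [0.4844, 0.0736, 0.241]
tcp_rot: [-0.705, 0.056, 0.705, 0.056]
contact_force: [0.3, 1.0, -0.6]
opening: 0.002
```

```bash
python3 go.py -44,50,160 2>&1
python3 - <<'E'
from go import *
print(delta([-44,50,150]).round(2), st()["opening"])
c=cam("wrist"); cv2.imwrite("pics/w1.png",c["frame"][:,:,::-1])
import pickle; pickle.dump(c,open("w1.pkl","wb"))
print(proj(c,T(s,np.array([[-44,50,120],[-60,140,120],[-60,-40,120],[0,76,107],[-120,170,120]])/1000)).round(0))
E
```

```text
t 2.6 q [-0.06 -0.14  2.01 -0.    1.27  1.67] F [ 0.3  1.  -0.6]
tool axes in box frame (cols x,y,z)
 [[-0.001  0.002 -1.   ]
 [-0.    -1.    -0.002]
 [-1.     0.     0.001]]
box pos [-43.9  49.2 241. ]
-44,50,160 [ 8.1  -0.08  0.01]
[ 9.1  -0.08  0.  ] 0.002125314627467819
[[325. 184.]
 [219. 202.]
 [431. 203.]
 [294. 129.]
 [192. 264.]]
```

View pics/w1.png

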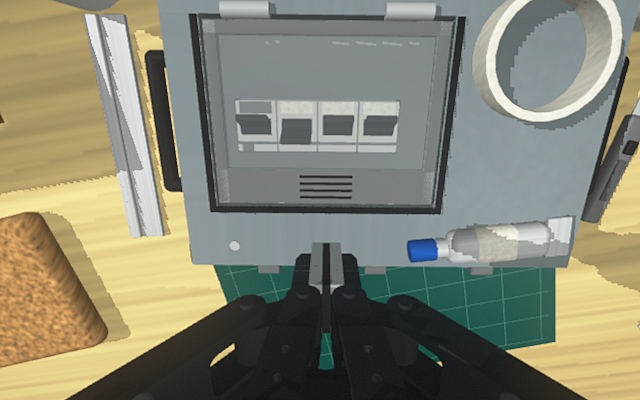

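Request:
drive_tool(steps=[[3,0,0,0,0],[3,-0.1,0,0,0],[3,0,0,0,0],[1.5,0,0,0,0],[1.0,0,0,0,0],[0.4,0,0,0,0],[0.2,0,0,0,0],[0.2,0,0,0,0],[0.2,0,0,0,0]])

```text
time: 3.55
eef_pos: [0.4854, 0.0746, 0.1176]
tcp_rot: [0.705, -0.057, -0.704, -0.057]
contact_force: [-1.4, -1.3, 2.7]
opening: 0.001
```

Request:
drive_tool(steps=[[0.2,0,0,0,0],[0.2,0,0,0,0],[0.1,0,0,0,0],[0.1,0,0,0,0],[0,0,0,0,0]])

```text
time: 4.05
eef_pos: [0.4856, 0.0746, 0.1132]
tcp_rot: [0.705, -0.057, -0.705, -0.057]
contact_force: [-7.6, -0.5, 15.1]
opening: 0.005
```

Request:
drive_tool(steps=[[-5,0,0,0,0],[-5,0,0,0,0],[-5,0,0,0,0],[-4,0,0,0,0],[0,0,0,0,0],[0,0,0,0,0],[0,0,0,0,0],[0,0,0,0,0],[0,0,0,0,0],[0,0,0,0,0]])

```text
time: 5.05
eef_pos: [0.4845, 0.0747, 0.2992]
tcp_rot: [-0.704, 0.057, 0.705, 0.057]
contact_force: [-0.1, 0.4, 1.1]
opening: 0.003
```

Request:
drive_tool(steps=[[0,0,0,0,0],[0,0,0,0,0],[0,0,0,0,0],[0,0,0,0,0],[0,0,0,0,0],[0,0,0,0,0],[0,0,0,0,0],[0,0,0,0,0],[0,0,0,0,0],[0,0,0,0,0]])

```text
time: 6.05
eef_pos: [0.4848, 0.0747, 0.3003]
tcp_rot: [-0.705, 0.057, 0.705, 0.057]
contact_force: [-0.2, -0.1, 0.1]
opening: 0.001
```

Request:
drive_tool(steps=[[0,0,0,0,0],[0,0,0,0,0],[0,0,0,0,0],[0,0,0,0,0],[0,0,0,0,0]])

```text
time: 6.55
eef_pos: [0.4848, 0.0746, 0.3003]
tcp_rot: [-0.705, 0.057, 0.705, 0.057]
contact_force: [-0.3, -0.5, 0.4]
opening: -0.003
```

```bash
python3 go.py -35,76,150 -35,76,98
python3 - <<'E'
from go import *
a=cam("wrist")["frame"]; b=cam("side")["frame"][100:300,180:400]
b=cv2.resize(b,None,fx=2,fy=2)
cv2.imwrite("pics/w2.png",cv2.resize(np.hstack([a,b])[:,:,::-1],None,fx=.73,fy=.73))
E
```

```text
t 6.55 q [-0.05 -0.18  1.94  0.    1.38  1.68] F [-0.3 -0.5  0.4]
tool axes in box frame (cols x,y,z)
 [[-0. -0. -1.]
 [ 0. -1.  0.]
 [-1. -0.  0.]]
box pos [-43.7  50.3 300.3]
-35,76,150 [15.03 -2.57 -0.86]
-35,76,98 [20.23 -2.57 -0.86]
```

View pics/w2.png

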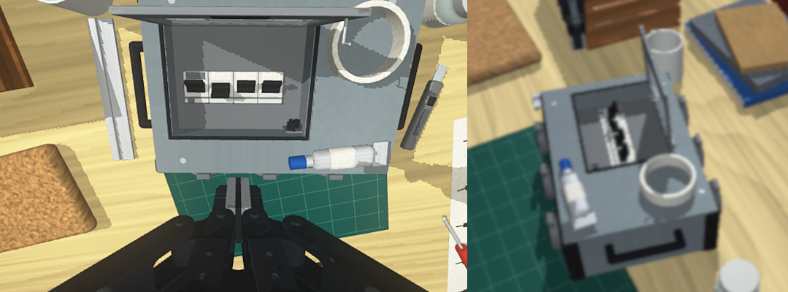

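Request:
drive_tool(steps=[[3,-1.3,-0.4,0,0],[4,-1.27,-0.46,0,0],[4,0,0,0,0],[4,0,0,0,0],[2.5,0,0,0,0],[1.5,0,0,0,0],[0.8,0,0,0,0],[0.5,0,0,0,0],[0,0,0,0,0]])

```text
time: 7.55
eef_pos: [0.4976, 0.0986, 0.0974]
tcp_rot: [0.705, -0.057, -0.705, -0.057]
contact_force: [-0.2, 0.2, -0.2]
opening: 0.001
```

```bash
python3 go.py -8,76,98
```

```text
t 7.55 q [-0.    0.07  2.09  0.    0.98  1.73] F [-0.2  0.2 -0.2]
tool axes in box frame (cols x,y,z)
 [[ 0. -0. -1.]
 [ 0. -1.  0.]
 [-1. -0. -0.]]
box pos [-34.8  76.   97.4]
-8,76,98 [-0.06 -0.   -2.68]
```

Request:
drive_tool(steps=[[0,0,-0.6,0,0],[0,0,-0.5,0,0],[0,0,-0.4,0,0],[0,0,-0.4,0,0],[0,0,-0.4,0,0],[0,0,-0.3,0,0],[0,0,0,0,0],[0,0,0,0,0]])

```text
time: 8.35
eef_pos: [0.5232, 0.0944, 0.0973]
tcp_rot: [0.705, -0.057, -0.705, -0.057]
contact_force: [-0.2, 0.5, -0.0]
opening: -0.0
```

```bash
python3 go.py -4,76,98
python3 - <<'E'
from go import *
a=cam("wrist")["frame"][60:300,100:500]; b=cam("top")["frame"][145:270,245:415]
b=cv2.resize(b,(326,240))
cv2.imwrite("pics/w3.png",np.hstack([a,b])[:,:,::-1])
E
```

```text
t 8.35 q [-0.01  0.13  2.03 -0.    0.99  1.72] F [-0.2  0.5 -0. ]
tool axes in box frame (cols x,y,z)
 [[ 0. -0. -1.]
 [-0. -1.  0.]
 [-1.  0. -0.]]
box pos [-8.9 75.9 97.3]
-4,76,98 [-0.07 -0.01 -0.49]
```

View pics/w3.png

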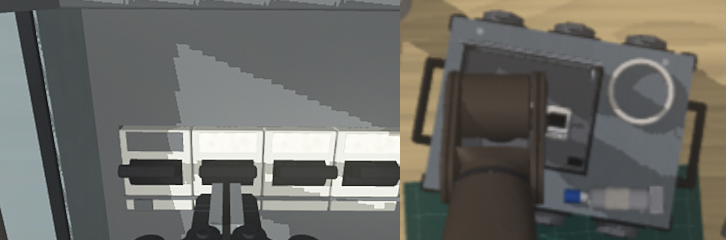

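Request:
drive_tool(steps=[[0,0,-0.3,0,0],[0,0,-0.2,0,0],[0,0,0,0,0],[0,0,1.0,0,0],[-1,0,0.5,0,0],[-4,0,0,0,0],[-5,0,0,0,0],[-5,0,0,0,0],[-5,0,0,0,0],[0,0,0,0,0]])

```text
time: 9.45
eef_pos: [0.517, 0.0961, 0.3082]
tcp_rot: [0.712, -0.057, -0.698, -0.058]
contact_force: [-0.3, -0.1, 0.7]
opening: -0.002
```

```bash
python3 go.py 115,50,297
python3 - <<'E'
from go import *
a=cam("wrist")["frame"][0:250,80:560]
cv2.imwrite("pics/w4.png",a[:,:,::-1])
E
```

```text
t 9.45 q [-0.01 -0.11  1.86 -0.    1.37  1.72] F [-0.3 -0.1  0.7]
tool axes in box frame (cols x,y,z)
 [[ 0.019 -0.    -1.   ]
 [ 0.003 -1.     0.   ]
 [-1.    -0.003 -0.019]]
box pos [-15.4  76.6 308.2]
115,50,297 [  1.37   2.66 -13.01]
```

View pics/w4.png

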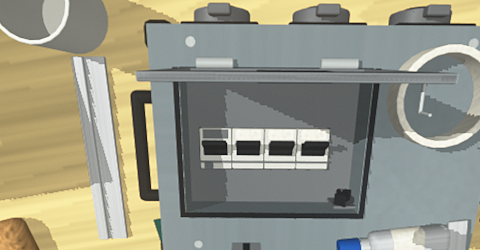

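Request:
drive_tool(steps=[[0,0.6,-2,0,0],[0,0.7,-3,0,0],[0,0.7,-3,0,0],[0,0.66,-3,0,0],[0,0,-2,0,0],[0,0,0,0,0],[0,0,0,0,0]])

```text
time: 10.2
eef_pos: [0.6364, 0.0489, 0.2957]
tcp_rot: [-0.704, 0.057, 0.706, 0.057]
contact_force: [0.5, 0.6, 0.0]
opening: -0.001
```

```bash
python3 go.py 115,50,238
```

```text
t 10.2 q [-0.08  0.17  1.6   0.    1.38  1.65] F [0.5 0.6 0. ]
tool axes in box frame (cols x,y,z)
 [[-0.003 -0.    -1.   ]
 [-0.    -1.     0.   ]
 [-1.     0.     0.003]]
box pos [110.1  49.2 295.7]
115,50,238 [ 5.77 -0.08 -0.5 ]
```

Request:
drive_tool(steps=[[2,0,-0.2,0,0],[2,-0.1,-0.2,0,0],[1.4,0,0,0,0],[0,0,1.0,0,0],[0,0,1.0,0,0],[0,0,1.0,0,0],[0,0,0.5,0,0],[0.1,0,0.8,0,0],[0,0,0,0,0]])

```text
time: 11.1
eef_pos: [0.5985, 0.0564, 0.2435]
tcp_rot: [0.705, -0.057, -0.704, -0.057]
contact_force: [0.9, 0.3, 0.9]
opening: -0.0
```

```bash
python3 go.py 58,50,240 34,50,233
```

```text
t 11.1 q [-0.07  0.12  1.75  0.    1.27  1.66] F [0.9 0.3 0.9]
tool axes in box frame (cols x,y,z)
 [[ 0.001 -0.    -1.   ]
 [ 0.    -1.     0.   ]
 [-1.    -0.    -0.001]]
box pos [ 71.5  50.5 243.5]
58,50,240 [0.34 0.05 1.35]
34,50,233 [1.04 0.05 3.75]
```

Request:
drive_tool(steps=[[0.1,0,0.7,0,0],[0.2,0,0.7,0,0],[0.2,0,0.8,0,0],[0.2,0,0.8,0,0],[0.3,0,0.8,0,0],[0.3,0,0.8,0,0],[0.4,0,0.7,0,0],[0.5,0,0.7,0,0],[0,0,0,0,0]])

```text
time: 12.0
eef_pos: [0.5378, 0.066, 0.2191]
tcp_rot: [-0.703, 0.057, 0.706, 0.057]
contact_force: [1.3, -0.5, -0.2]
opening: 0.001
```

```bash
python3 go.py -7.6,50,204 -23,50,182
python3 - <<'E'
from go import *
a=cam("side")["frame"][80:320,160:420]
cv2.imwrite("pics/s5.png",cv2.resize(a[:,:,::-1],None,fx=2,fy=2))
E
```

```text
t 12.0 q [-0.07  0.01  1.91 -0.    1.23  1.67] F [ 1.3 -0.5 -0.2]
tool axes in box frame (cols x,y,z)
 [[-0.004 -0.    -1.   ]
 [-0.001 -1.     0.   ]
 [-1.     0.001  0.004]]
box pos [ 10.1  50.2 219.1]
-7.6,50,204 [1.52 0.02 1.76]
-23,50,182 [3.72 0.02 3.3 ]
```

View pics/s5.png

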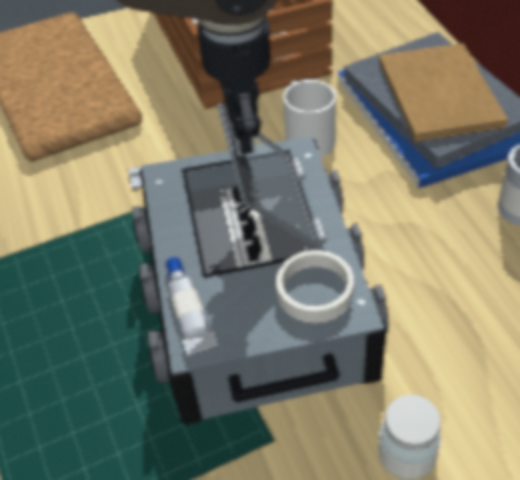

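Request:
drive_tool(steps=[[0.7,0,0.9,0,0],[0.8,0,0.86,0,0],[1.1,0,0.8,0,0],[1.1,0,0.74,0,0],[1.2,0,0.5,0,0],[1.2,0,0.5,0,0],[0.9,0,0.3,0,0],[0.9,0,0.2,0,0],[0,0,0,0,0]])

```text
time: 12.95
eef_pos: [0.4906, 0.0738, 0.1391]
tcp_rot: [-0.703, 0.057, 0.706, 0.057]
contact_force: [-1.5, 1.1, 2.9]
opening: 0.001
```

```bash
python3 go.py -42,50,120
```

```text
t 12.95 q [-0.06 -0.01  2.09  0.    1.07  1.68] F [-1.5  1.1  2.9]
tool axes in box frame (cols x,y,z)
 [[-0.004 -0.    -1.   ]
 [-0.    -1.     0.   ]
 [-1.     0.     0.004]]
box pos [-37.8  50.4 139.1]
-42,50,120 [1.91 0.04 0.41]
```

Request:
drive_tool(steps=[[0.6,0,0.2,0,0],[0.6,0,0.2,0,0],[0.5,0,0.1,0,0],[0.3,0,0,0,0],[0.3,0,0,0,0],[0.2,0,0,0,0],[0.2,0,0,0,0],[0.15,0,0,0,0],[0,0,0,0,0]])

```text
time: 13.85
eef_pos: [0.4876, 0.0743, 0.1135]
tcp_rot: [0.705, -0.057, -0.705, -0.057]
contact_force: [1.1, -0.5, 6.8]
opening: -0.001
```

Request:
drive_tool(steps=[[0.15,0,0,0,0],[0.15,0,0,0,0],[0,0,0,0,0]])

```text
time: 14.15
eef_pos: [0.4878, 0.0743, 0.1133]
tcp_rot: [-0.704, 0.057, 0.705, 0.057]
contact_force: [-6.2, -0.1, 21.5]
opening: 0.001
```

Firmly at the stop; lift slowly first, then clear.

Request:
drive_tool(steps=[[-0.6,0,0,0,0],[-1,0,0,0,0],[-3,0,0,0,0],[-5,0,0,0,0],[-5,0,0,0,0],[-4,0,0,0,0],[0,0,0,0,0],[0,0,0,0,0],[0,0,0,0,0],[0,0,0,0,0]])

```text
time: 15.15
eef_pos: [0.486, 0.0744, 0.2931]
tcp_rot: [-0.703, 0.057, 0.707, 0.057]
contact_force: [0.5, 1.0, 0.2]
opening: -0.001
```

Request:
drive_tool(steps=[[0,0,0,0,0],[0,0,0,0,0],[0,0,0,0,0],[0,0,0,0,0],[0,0,0,0,0]])

```text
time: 15.65
eef_pos: [0.4874, 0.0743, 0.2959]
tcp_rot: [-0.705, 0.057, 0.705, 0.057]
contact_force: [-1.3, -0.0, -0.1]
opening: -0.002
```

Run:
```python
from go import *
a=cam("wrist")["frame"]; b=cam("side")["frame"][100:300,180:400]
b=cv2.resize(b,None,fx=2,fy=2)
cv2.imwrite("pics/w6.png",cv2.resize(np.hstack([a,b])[:,:,::-1],None,fx=.73,fy=.73)); print(where(),st()["contact_force"])
```

```text
[-41.   50.4 295.9] [-0.10564902  0.02952364 -0.86882525]
```

View pics/w6.png

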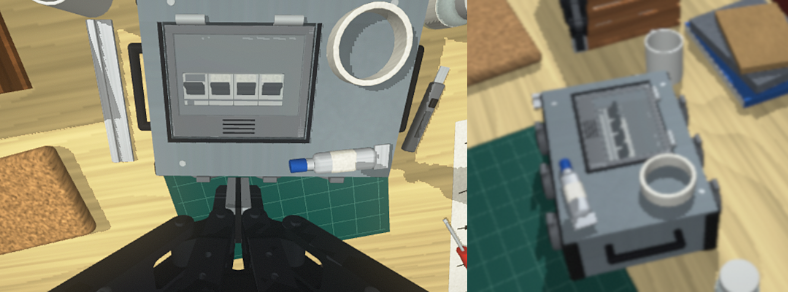

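The cover is flush and latched, its pad at about (238,126). All four toggles, at about (195–271,88), are level and on. The surrounding items have not moved.

```bash
python3 -c "
from plant import sign_off
print(sign_off())"
```

```text
the job is handed in; nothing more can be done
None
```

The job is handed in after about 16 s of the 51 s allowed; `sign_off` gives no verdict, so the result below is from my own checks.

- **Opening:** I pressed the cover pad to its stop (about 15 N) and it popped upright.
- **Toggle:** I pushed the tripped one, second from the left, back until it lined up with its neighbours.
- **Closing:** I swung the cover down from behind, pressed it to its stop (about 21 N), then lifted the arm clear.

In the last pictures, 1.5 s after lifting off, the cover sits flush and closed with the robot well clear. All four toggles are in line at on, and nothing around the box appears to have moved. I judged the joint angles from the images and the contact forces, as they can't be read directly. No check failed or disagreed.

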